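# Zero the bench comparator on the master block, then gauge the slotted spacer

## Robot

A 7-joint arm with a two-finger parallel gripper is mounted at the origin on the work surface. World frame = base frame: x ahead of the robot, y to its left, z up, the work surface at z = 0. Lengths are in m, angles in rad, forces in N, time in s.
With the tool pointing down it reaches from about 0.4 to 0.85 m from the base axis. Payload 10.4 kg.
Tool frame: the origin (TCP) lies on the centre line of the jaws, within the pads' length; the fingertips stand 8 mm ahead of it and the grasp point (between the pads) lies 11 mm behind it (r.finger_overhang is the distance from the TCP to the fingertips, in m); z points along the fingers, y is the line along which they close (so a half turn about z gives the same grasp; the last joint's range is limited). The gripper opens to 87 mm and grips with 3 to 60 N. Pads are 19 mm wide; open, the fingers measure 117 mm over their backs; the gripper's body (75 mm by 190 mm) begins 51 mm behind the grasp point.
Start: joints at [-1.224, 0.332, -0.065, 1.46, 0.022, 1.35, -0.088], TCP at [0.226, 0.583, 0.231] pointing down, gripper open.
Joint ranges: [-2.6, 2.6], [-0.5, 2.12], [-1.47, 1.34], [0.16, 2.42], [-1.27, 4.41], [0.06, 2.06], [-2.6, 2.6]. Speed limits (rad/s): [2.22, 2.22, 2.79, 2.79, 3.14, 3.14, 3.14].

## Interface

Orientations are given as a unit quaternion [x, y, z, w].
In Python, from bench import r, vision gives the robot as it stands.
- The arm moves only by the tool drive_tool, never from a script. Its argument "series" is a list of rows, each a list of 2 entries, a list of its own where there are three numbers: the shift along the world's x, y, z in cm, then the turn about the world's z in degrees. A call has exactly 10 rows; each row shifts and turns the commanded pose from where the row before left it; what a row does not reach is not made up. A row lasts 1/8 s, in which the tool goes at most 62.5 mm and 10.7 degrees, less where a joint would pass 70% of its speed; a pose out of reach is approached as far as the arm can. A call with a gripper value outside its range is refused whole. "hand" is the closure, from 0 (fully open) to 1 (shut), set as the call begins (left out, the last holds). The fingers move at their own pace and stop on an object; "newtons" is the grip in N (left out, the last holds). Time passes only in rows, so rows that do not move let the fingers close, or fill a call up. It gives the time, the measured TCP pose, the force, the opening and the grip force at its end, in the units of the state.
- r.read_state(): the state, without advancing time (a new reading comes with each control period).
- vision.camera(name): name is "scene" or "top" or "wrist"; returns a dict with "color" (400x640x3 uint8, red, green, blue), "intrinsics" (3x3 intrinsics, pixels), "R" (3x3) and "t" (3): a world point X has camera coordinates R X + t; the wrist camera has in their place "mount" (4x4, takes a point from camera to tool coordinates, whose origin is the TCP and whose axes are the flange's). Camera axes: x right, y down, z forward; pixel columns grow to the right and rows downward; lengths in m; the calibration is good to about 2 mm. The wrist camera is an equidistant fisheye: a pixel r from the principal point sees the ray r / f radians off the axis. A picture is of the moment at which its call begins: read the wrist's pose just before it. There is no depth.
- r.close_job(): hands the job in; it is judged then, once.
The state is a dict: "time": time; "joint_positions": joint angles; "joint_vel": joint speeds; "joint_torque": joint torques, N m; "ee_pos": TCP position; "eef_rot": TCP orientation; "ft_force": force on the tool from outside, world axes, zero at the start; "torque": the same for the moment, N m; "width": finger opening in m; "grip_force": force on a finger pad.
Only numpy, scipy, OpenCV 4.12 (cv2) and the standard library are available. Lean on these libraries where they do the work, as an engineer would, in place of code of your own. Each camera call takes 0.05 s, during which the arm holds its last target. There are 200 camera calls.

## Task

Zero the bench comparator on its master block: slide the indicator along by its post until the shoe presses the master flat against the anvil and the needle rests over the dark zero sector of the dial, then let go. Then, without shifting the indicator again, lift the master out and stand it on the plywood board, and set the slotted spacer in its place: down on the base plate, flat against the anvil, gauged by the shoe, and released. Do not nip or ram the blocks hard against the anvil, and leave the jar, washer and wood offcut alone.

Things in the scene. Friction and masses are not known exactly. Their poses are not given: they have to be found in the camera images.
- stand: the comparator's fixed dark steel base plate, 270 x 120 x 12 mm thick. Origin: centre of its underside, on the table. x: the gauging direction, from the indicator towards the anvil; y across; z up. Blocks stand on its top face, 12 mm above the origin.
- anvil: steel anvil clamped on the base plate, at a spot that varies by some mm. Block 30 mm along x, 30 mm wide (y), 40 mm high with square edges, and behind it a foot 8 mm high and 50 mm wide. Origin: bottom middle of its flat gauging face (on the base plate's top); the face looks to -x, towards the shoe; x and y as the stand's.
- indicator: the indicator: aluminium saddle 50 mm wide, top 31 mm above the table, carrying the dial (60 mm diameter, top face 74 mm above the table) and the post. Origin: below the dial's centre, on the base plate's top; axes as the stand's. It slides only along the stand's x, with a steady friction of 12 N, and stays where it is left; a push on the shoe harder than that shifts it.
- post (a point): upright round steel post, 16 mm diameter, on the indicator, 50 mm in -x from the dial's centre; grasp it from above to slide the indicator. This point: on its axis, 14 mm below its top, 84 mm above the table. The post is clear from its top down to the saddle, 31 mm above the table. Axes as the stand's.
- shoe_face (a point): centre of the flat face, 24 mm wide, of the sprung shoe on the indicator, 26 mm above the table. Face top: 36 mm above the table; from there a ramp leans back 12 mm up to 62 mm, so a block lowered on it pushes the shoe back. It presses to +x with 1.5 N when fully out plus 0.5 N per mm, and bottoms hard at 14 mm in. Fully out (as at the start) it is 122 mm in +x from the post's axis.
- needle (a joint): needle of the upward-facing dial on the indicator: 0 when the shoe is fully out, 0.2 rad for each mm the shoe is pushed in, turning clockwise seen from above, from pointing along the stand's x. The middle of the dark zero sector is at 1.2 rad (shoe 6 mm in); the sector reaches 0.2 rad to either side.
- master_mid (a point): the master block: plain steel block, 24 mm along its x (the gauged thickness), 36 mm along its y, 62 mm high, 0.4 kg, with a flat top. It starts loose in the comparator between shoe and anvil, some mm off the anvil and slightly askew. This point: its centre, half-way up; axes parallel to the stand's when it is flat on the anvil.
- spacer_mid (a point): the part: steel spacer, 27 mm along its x (the gauged thickness), 36 mm along its y, 62 mm high, 0.4 kg, with a slot 12 mm wide and 16 mm deep cut in its top along its x; either way round serves. It starts standing on the plywood board. This point: its centre, half-way up. In the comparator its x lies along the stand's x.
- board: fixed plywood board, 240 mm (its x) x 130 mm (its y) x 15 mm thick, on the table. Origin: centre of its underside. The spacer starts within 55 mm of the middle along its x, and the master is to be stood on any free place of it.
- jar: bystander, to be left alone: small jar with a metal cap, 44 mm diameter, 70 mm high; origin at its underside.
- washer: bystander, to be left alone: big washer lying flat, 40 mm diameter, 6 mm thick.
- offcut: bystander, to be left alone: wood offcut 80 x 40 x 35 mm high; origin at its underside.
Things that resemble listed ones, but are neither listed nor needed, are in the scene too. Leave any turquoise or yellow look-alike of the part that bears master_mid alone.

How it is judged:
By the outcome, as a careful person would: the job done as asked, in the order asked, and still so for the second after the job is handed in, with the robot touching nothing.
It also fails if it takes over 72 s, if anything falls off the work surface, if the arm or the gripper's body presses on something with over 40 N, if the wrist force passes 120 N, or if a joint passes its speed limit or range.

## Working session

There is one attempt and no reset: what is moved stays moved. The work goes in short steps, Python scripts to look and compute and a tool call to move; the robot and the scene stay as the last step left them, time stands still between calls to the robot, and variables do not carry over. Pictures are saved under pics/ and viewed, at most 10 in all, crops included, and the job is handed in when it is done.

Besides the shell and the picture viewer there is one more tool, called after "Call:" as name(argument=value, ...), one argument or row to a line, values as JSON. drive_tool: Moves the arm, as the interface text tells. Its arguments: {"type":"object","properties":{"series":{"type":"array"},"hand":{"type":"number"},"newtons":{"type":"number"}},"required":["series"]}

```bash
mkdir -p pics; ls
python3 - <<'E'
from bench import r, vision
import cv2,pickle
s=r.read_state();print(s)
for n in("scene","top"):
    c=vision.camera(n);pickle.dump(c,open(f"{n}.pkl","wb"));cv2.imwrite(f"pics/{n}0.png",c["color"][...,::-1]);print(n,c["intrinsics"],c["R"],c["t"])
E
```

```text
pics
{'time': 0.0, 'joint_positions': array([-1.22361386,  0.3328907 , -0.06470196,  1.46095534,  0.02160053,
        1.34990454, -0.08847657]), 'joint_vel': array([-0.0004815 , -0.00025644, -0.00090809, -0.00051643, -0.0008021 ,
       -0.00194608, -0.00010512]), 'joint_torque': array([-1.82952550e-05, -6.23256326e+01,  2.47630145e-02, -3.89903712e+01,
       -6.13359734e-02,  3.99120210e-02,  1.52843377e-04]), 'ee_pos': array([0.22574829, 0.58239245, 0.22973549]), 'eef_rot': array([ 1.83816626e-01,  9.82960281e-01, -7.24198171e-04, -1.00779014e-04]), 'ft_force': array([ 0.00420772, -0.98072955,  0.00104235]), 'torque': array([-0.00980068, -0.03496989,  0.00563893]), 'grip_force': 0.0, 'width': 0.08715001771753457}
scene [[386.06087587   0.         316.33250003]
 [  0.         386.06087587 200.70263953]
 [  0.           0.           1.        ]] [[-0.81443517  0.57999177 -0.01746135]
 [ 0.38448209  0.51686967 -0.76486552]
 [-0.43459047 -0.62964696 -0.64395328]] [ 0.4598281  -0.13972684  0.97888766]
top [[499.59839716   0.         327.98878656]
 [  0.         499.59839716 195.99606869]
 [  0.           0.           1.        ]] [[ 0.02191798 -0.99940941  0.02646577]
 [-0.98987823 -0.02540646 -0.13962662]
 [ 0.14021656 -0.02313756 -0.98985048]] [-0.05455855  0.5225221   1.06252973]
```

View pics/scene0.png

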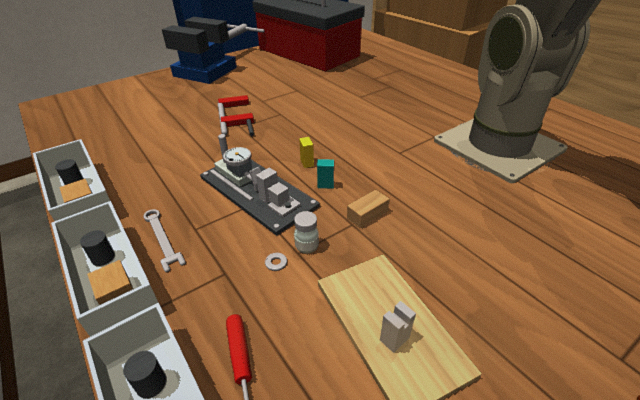

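View pics/top0.png

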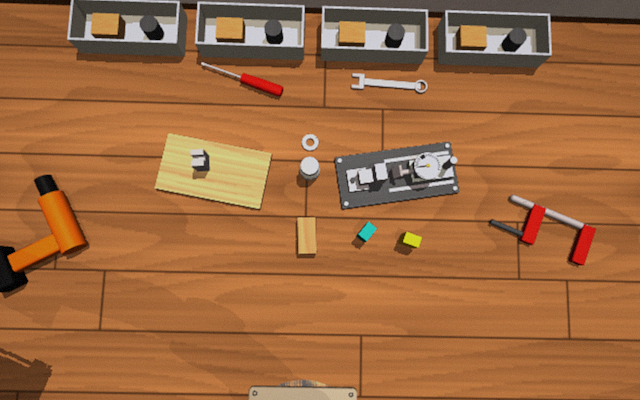

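The scene view shows the stand, with indicator, master and anvil, near (260,190), and the board with the spacer at (398,327). In the top view the stand spans x 335–458, y 143–208, with the post at (452,161) and the dial at (428,166). The board is at (213,172), with the spacer at (199,158). I'll enlarge the top crops.

```bash
cat > h.py <<'E'
import numpy as np,cv2,pickle
def ray(c,u,v,z):
    "pinhole pixel -> world point at height z"
    R,t,K=map(np.asarray,(c["R"],c["t"],c["intrinsics"]))
    o=-R.T@t; d=R.T@np.linalg.solve(K,[u,v,1.]); return o+d*(z-o[2])/d[2]
def proj(c,X): 
    p=np.asarray(c["intrinsics"])@(np.asarray(c["R"])@np.asarray(X)+c["t"]); return p[:2]/p[2]
def wray(c,s,u,v,z):
    "wrist fisheye pixel -> world point at height z"
    from scipy.spatial.transform import Rotation as Ro
    K=np.asarray(c["intrinsics"]);M=np.asarray(c["mount"])
    x=(u-K[0,2])/K[0,0];y=(v-K[1,2])/K[1,1];th=np.hypot(x,y)
    d=np.array([x,y,0])/max(th,1e-9)*np.sin(th)+[0,0,np.cos(th)]
    T=Ro.from_quat(s["eef_rot"]).as_matrix()
    o=T@M[:3,3]+s["ee_pos"]; d=T@M[:3,:3]@d; return o+d*(z-o[2])/d[2]
def wproj(c,s,X):
    from scipy.spatial.transform import Rotation as Ro
    K=np.asarray(c["intrinsics"]);M=np.asarray(c["mount"])
    T=Ro.from_quat(s["eef_rot"]).as_matrix()
    p=M[:3,:3].T@(T.T@(np.asarray(X)-s["ee_pos"])-M[:3,3]); th=np.arctan2(np.hypot(p[0],p[1]),p[2])
    return K[:2,2]+np.array([K[0,0],K[1,1]])*p[:2]/np.hypot(p[0],p[1])*th
def crop(im,x0,y0,x1,y1,k,name):
    cv2.imwrite(name,cv2.resize(im[y0:y1,x0:x1,::-1],None,fx=k,fy=k,interpolation=cv2.INTER_CUBIC))
E
python3 - <<'E'
import pickle,cv2,numpy as np
from h import *
t=pickle.load(open("top.pkl","rb"))
crop(t["color"],330,138,463,213,6,"pics/a.png")
for n,p,z in[("post top",(453,160),.098),("dial",(428,166),.074),("c1",(340,161),.012),("c2",(453,146),.012),("c3",(457,189),.012),("c4",(343,204),.012),("spacer top",(198,154),.077),
 ("b1",(170,135),.015),("b2",(271,153),.015),("b3",(262,208),.015),("b4",(156,188),.015)]:
    print(n,ray(t,*p,z).round(4))
E
```

```text
post top [ 0.5987 -0.3034  0.098 ]
dial [ 0.5894 -0.2556  0.074 ]
c1 [ 0.6084 -0.0683  0.012 ]
c2 [ 0.6508 -0.3278  0.012 ]
c3 [ 0.5509 -0.3356  0.012 ]
c4 [ 0.51   -0.0769  0.012 ]
spacer top [0.6013 0.2379 0.077 ]
b1 [0.6573 0.3186 0.015 ]
b2 [0.622  0.0887 0.015 ]
b3 [0.496 0.104 0.015]
b4 [0.535  0.3415 0.015 ]
```

View pics/a.png

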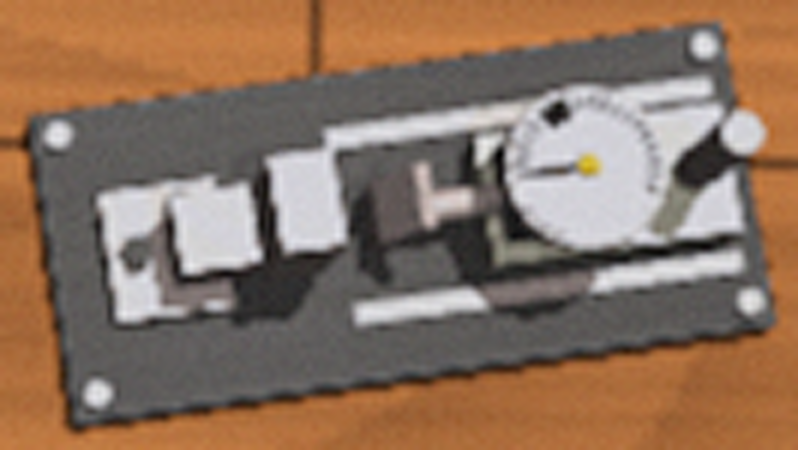

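The crop shows the plate corners at (32,118), (715,25), (775,325) and (80,425). The master's top is around (307,200), the anvil's top around (217,230), the dial at (588,165), the post's top at (745,133), and the needle points towards the anvil.

Run:
```python
import pickle,numpy as np
from h import *
t=pickle.load(open("top.pkl","rb"))
f=lambda x,y,z: ray(t,330+(x+.5)/6-.5,138+(y+.5)/6-.5,z)
C=[f(x,y,.012) for x,y in[(32,118),(715,25),(775,325),(80,425)]]
for a,b in((0,1),(3,2),(1,2),(0,3)): 
    d=C[a]-C[b];print(np.linalg.norm(d).round(4),np.degrees(np.arctan2(d[1],d[0])).round(2))
print("stand",np.mean(C,0))
for n,q,z in[("anvil",[(170,195),(250,183),(263,265),(183,275)],.052),("master",[(265,158),(335,150),(348,240),(280,252)],.074)]:
    P=[f(x,y,z) for x,y in q];print(n,np.mean(P,0).round(4))
    for a,b in((0,1),(3,2),(1,2),(0,3)):
        d=P[a]-P[b];print(np.linalg.norm(d).round(4),np.degrees(np.arctan2(d[1],d[0])).round(2))
print("dial",f(588,165,.074),"post",f(745,133,.098))
```

```text
0.2652 99.49
0.2664 99.65
0.1179 10.49
0.1186 9.87
stand [ 0.5804875 -0.1977566  0.012    ]
anvil [ 0.5683 -0.1233  0.052 ]
0.0297 100.19
0.0295 98.7
0.0307 9.46
0.0299 9.89
master [ 0.5758 -0.1534  0.074 ]
0.0254 98.18
0.0249 101.61
0.033 8.45
0.0345 9.47
dial [ 0.59135356 -0.25470595  0.074     ] post [ 0.59931118 -0.30498517  0.098     ]
```

Call:
drive_tool(
  series=[
    [[2.9, -4.2, 0], -3],
    [[2.9, -4.2, 0], -3],
    [[2.9, -4.2, 0], -3],
    [[2.9, -4.2, 0], -3],
    [[2.9, -4.2, 0], -3],
    [[2.9, -4.2, 0], -3],
    [[2.9, -4.2, 0], -3],
    [[2.9, -4.2, 0], -3],
    [[2.9, -4.2, 0], -3],
    [[2.9, -4.2, 0], -3],
  ],
  hand=0,
)

```text
time: 1.35
ee_pos: [0.5164, 0.1613, 0.2304]
eef_rot: [0.433, 0.902, -0.0, -0.0]
ft_force: [0.2, 1.1, -0.3]
width: 0.0871
grip_force: 0.0
```

Call:
drive_tool(
  series=[
    [[0.9, -4.9, 0], -3],
    [[0.9, -4.9, 0], -3],
    [[0.9, -4.9, 0], -3],
    [[0.9, -4.9, 0], -3],
    [[0.9, -4.9, 0], -3],
    [[0.9, -4.9, 0], -3],
    [[0.9, -4.9, 0], -3],
    [[0.9, -4.9, 0], -3],
    [[1.0, -4.8, 0], -3],
    [[0, -2.4, 0], -2],
  ],
)

```text
time: 2.6
ee_pos: [0.5972, -0.3041, 0.2297]
eef_rot: [0.645, 0.764, -0.001, -0.0]
ft_force: [0.3, 0.4, 0.4]
width: 0.087
grip_force: 0.0
```

Run:
```python
from bench import r, vision
from h import *
s=r.read_state();c=vision.camera("wrist");pickle.dump((c,s),open("w1.pkl","wb"))
print(s["time"],s["ee_pos"],s["eef_rot"],s["joint_positions"],c["intrinsics"],c["mount"])
for n,X in(("post",(.5993,-.305,.098)),("dial",(.5914,-.2547,.074)),("master",(.5758,-.1534,.074)),("anvil",(.5683,-.1233,.052))):print(n,wproj(c,s,X))
cv2.imwrite("pics/w1.png",c["color"][...,::-1])
```

```text
2.6 [ 0.59723895 -0.30407414  0.22969387] [ 6.45497512e-01  7.63761838e-01 -8.54979707e-04 -2.92824887e-04] [-0.05030182  0.49081375  0.65772155  1.35724928 -0.29548012  1.39296876
  0.76923476] [[309.70691629   0.         323.20525199]
 [  0.         309.70691629 202.71334991]
 [  0.           0.           1.        ]] [[ 9.69682892e-04 -9.56089122e-01 -2.93074478e-01  7.92366395e-02]
 [ 9.99999468e-01  8.23766206e-04  6.21304412e-04  1.00231885e-03]
 [-3.52597539e-04 -2.93074925e-01  9.56089412e-01 -1.54213371e-01]
 [ 0.00000000e+00  0.00000000e+00  0.00000000e+00  1.00000000e+00]]
post [324.16324082 195.50208569]
dial [324.80180537 139.96961742]
master [326.4631877   38.92695475]
anvil [324.03384635  16.5629938 ]
```

View pics/w1.png

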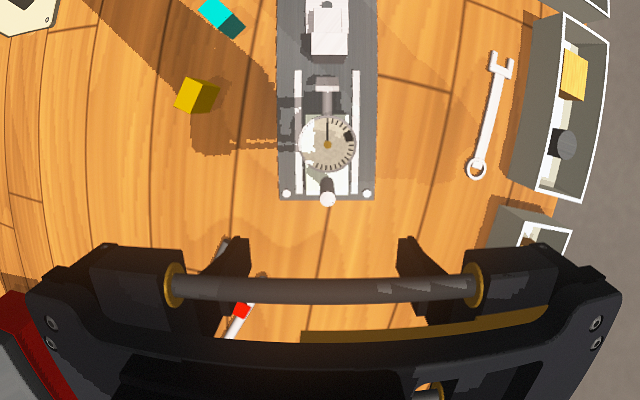

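The wrist view shows the post's top at (327.5,198), the dial's centre at (327,145), the plate straight in the image and the needle pointing up (towards the anvil).

Run:
```python
from h import *
c,s=pickle.load(open("w1.pkl","rb"))
for n,u,v,z in(("post",327.5,198,.098),("dial",327,145,.074),("screwL",286.5,194,.012),("screwR",367.5,194,.012)):print(n,wray(c,s,u,v,z))
```

```text
post [ 0.60288194 -0.30691975  0.098     ]
dial [ 0.59442584 -0.2593431   0.074     ]
screwL [ 0.55672207 -0.33482636  0.012     ]
screwR [ 0.65675737 -0.31775504  0.012     ]
```

Call:
drive_tool(
  series=[
    [[0.2, -0.1, -1.9], 0],
    [[0.2, -0.1, -2.0], 0],
    [[0, 0, -2.0], 0],
    [[0, 0, -2.0], 0],
    [[0, 0, -2.0], 0],
    [[0, 0, -2.0], 0],
    [[0, 0, -2.0], 0],
    [[0, 0, -1.2], 0],
    [[0, 0, -0.6], 0],
    [[0, 0, 0], 0],
  ],
)

```text
time: 3.9
ee_pos: [0.6019, -0.3033, 0.0735]
eef_rot: [0.644, 0.765, -0.0, 0.0]
ft_force: [0.2, -0.4, -0.1]
width: 0.0872
grip_force: 0.0
```

Call:
drive_tool(
  series=[
    [[0, 0, 0], 0],
    [[0, 0, 0], 0],
    [[0, 0, 0], 0],
    [[0, 0, 0], 0],
    [[0, 0, 0], 0],
    [[0, 0, 0], 0],
    [[0, 0, 0], 0],
    [[0, 0, 0], 0],
    [[0, 0, 0], 0],
    [[0, 0, 0], 0],
  ],
  hand=1,
  newtons=40,
)

```text
time: 5.15
ee_pos: [0.601, -0.3034, 0.0735]
eef_rot: [0.644, 0.765, -0.0, -0.001]
ft_force: [-5.3, 0.5, 3.3]
width: 0.0149
grip_force: 40.0
```

Call:
drive_tool(
  series=[
    [[-0.15, 0.3, 0], 0],
    [[-0.05, 0.3, 0], 0],
    [[-0.05, 0.3, 0], 0],
    [[-0.05, 0.3, 0], 0],
    [[-0.05, 0.3, 0], 0],
    [[-0.05, 0.3, 0], 0],
    [[-0.04, 0.2, 0], 0],
    [[-0.04, 0.2, 0], 0],
    [[-0.03, 0.2, 0], 0],
    [[0, 0, 0], 0],
  ],
)

```text
time: 6.4
ee_pos: [0.5974, -0.2827, 0.0736]
eef_rot: [0.645, 0.764, -0.001, 0.003]
ft_force: [6.8, -13.2, -9.0]
width: 0.0151
grip_force: 40.0
```

Run:
```python
from bench import r, vision
from h import *
s=r.read_state();c=vision.camera("wrist");pickle.dump((c,s),open("w2.pkl","wb"))
print(s["ee_pos"])
crop(c["color"],250,10,400,150,4,"pics/w2.png")
```

```text
[ 0.59736613 -0.28268904  0.07359001]
```

View pics/w2.png

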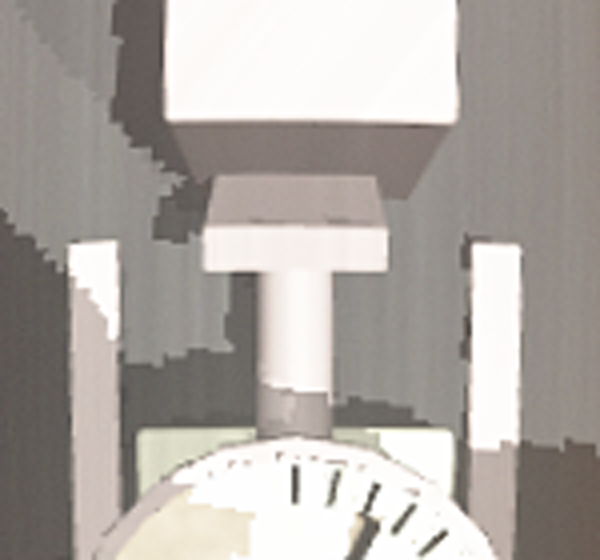

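The crop shows the shoe on the master, square, and the needle now turned roughly 0.4–0.5 rad clockwise. I'll measure its angle in a rectified view of the dial.

```bash
cat > needle.py <<'E'
from bench import r, vision
from h import *
import sys
U=np.array([-.1668,.986]);V=np.array([-.986,-.1668]) # stand x,y
def look(name=None,dc=None):
    s=r.read_state();c=vision.camera("wrist")
    return meas(c,s,name,dc)
def meas(c,s,name=None,dc=None):
    d0=(s["ee_pos"][:2]+.05*U) if dc is None else np.array(dc)
    n=560; g=(np.arange(n)-n/2+.5)/8e3
    m=np.zeros((n,n,2),np.float32)
    for i in range(0,n):
        for j in range(0,n,1):
            pass
    # coarse grid, then resize
    k=np.linspace(g[0],g[-1],29)
    M=np.array([[wproj(c,s,[*(d0-a*U-b*V),.074]) for b in k] for a in k],np.float32)
    m=cv2.remap(M,*np.meshgrid(np.linspace(0,28,n,dtype=np.float32),np.linspace(0,28,n,dtype=np.float32)),cv2.INTER_LINEAR)
    im=cv2.remap(c["color"],m[...,0],m[...,1],cv2.INTER_CUBIC) # up = stand x, right = stand -y
    f=im.astype(int); y=(f[...,0]-f[...,2]>60)&(f[...,1]-f[...,2]>40)
    lab=cv2.connectedComponentsWithStats(y.astype(np.uint8))
    b=1+np.argmax(lab[2][1:,4]) if lab[0]>1 else None
    hub=lab[3][b] if b else np.array([280,280.]); print("hub",hub,lab[2][b] if b else None)
    g=cv2.cvtColor(im,cv2.COLOR_RGB2GRAY)
    A=np.arange(-.6,2.6,.02);
    P=lambda r0,r1:np.array([np.mean([g[int(round(hub[1]-q*8*np.cos(a))),int(round(hub[0]+q*8*np.sin(a)))] for q in np.arange(r0,r1,.25)]) for a in A])
    p=P(7,16);i=np.argmin(p);print("needle",A[i].round(2),p[max(0,i-5):i+6].round())
    q=P(21,25);print("rim dark",A[q<q.min()+40].round(2))
    if name: cv2.imwrite(name,im[...,::-1])
E
sed -i '/for i in range(0,n):/,/pass/d' needle.py
python3 - <<'E'
from needle import *
c,s=pickle.load(open("w2.pkl","rb"));meas(c,s,"pics/n2.png")
E
```

```text
hub [287.77578475 320.36883408] [ 253  285   70   70 3568]
needle 0.48 [112.  91.  88.  91.  91.  88.  90. 110. 146. 174. 194.]
rim dark [0.98 1.04 1.06 1.08 1.1  1.12 1.14 1.16 1.18 1.2  1.22 1.24 1.26 1.28
 1.3  1.32 1.34 1.36 1.38 1.58 1.78 1.98 2.18 2.38 2.4  2.58]
```

View pics/n2.png

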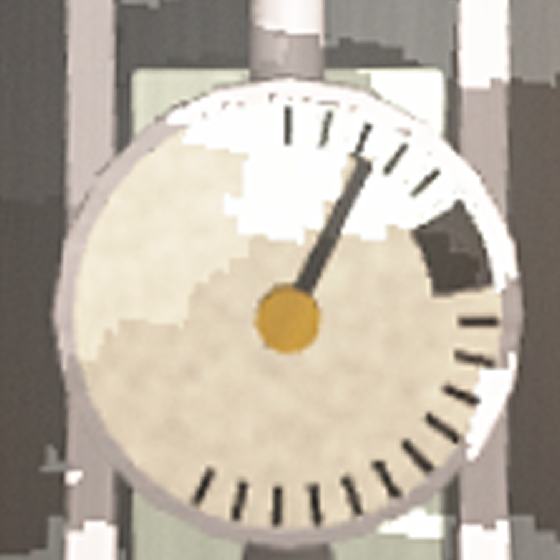

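Needle at about 0.47 rad, with the dark sector at 1.0–1.4 rad as specified. I'll advance in small steps.

Call:
drive_tool(
  series=[
    [[-0.02, 0.1, 0], 0],
    [[-0.02, 0.1, 0], 0],
    [[-0.01, 0.1, 0], 0],
    [[0, 0, 0], 0],
    [[0, 0, 0], 0],
    [[0, 0, 0], 0],
    [[0, 0, 0], 0],
    [[0, 0, 0], 0],
    [[0, 0, 0], 0],
    [[0, 0, 0], 0],
  ],
)

```text
time: 7.7
ee_pos: [0.5969, -0.28, 0.0736]
eef_rot: [0.645, 0.764, -0.001, 0.003]
ft_force: [7.7, -14.1, -10.4]
width: 0.015
grip_force: 40.0
```

Run:
```python
from needle import *
look()
```

```text
hub [287.66769317 320.38913774] [ 253  285   70   70 3572]
needle 0.7 [106.  90.  88.  90.  90.  87.  87. 103. 132. 163. 189.]
rim dark [1.08 1.1  1.12 1.14 1.16 1.18 1.2  1.22 1.24 1.26 1.28 1.3  1.32 1.34
 1.36 1.38 1.58 1.78 1.98 2.18 2.38 2.4  2.58]
```

Call:
drive_tool(
  series=[
    [[-0.01, 0.1, 0], 0],
    [[-0.02, 0.1, 0], 0],
    [[0, 0, 0], 0],
    [[0, 0, 0], 0],
    [[0, 0, 0], 0],
    [[0, 0, 0], 0],
    [[0, 0, 0], 0],
    [[0, 0, 0], 0],
    [[0, 0, 0], 0],
    [[0, 0, 0], 0],
  ],
)

```text
time: 9.0
ee_pos: [0.5966, -0.2781, 0.0736]
eef_rot: [0.645, 0.764, -0.001, 0.003]
ft_force: [7.3, -13.4, -9.9]
width: 0.0147
grip_force: 40.0
```

Run:
```python
from needle import *
look()
```

```text
hub [287.59519821 320.42322725] [ 253  285   70   70 3582]
needle 0.7 [101.  88.  89.  91.  90.  87.  89. 108. 138. 169. 194.]
rim dark [1.1  1.12 1.14 1.16 1.18 1.2  1.22 1.24 1.26 1.28 1.3  1.32 1.34 1.36
 1.38 1.58 1.78 1.98 2.18 2.38 2.4  2.58]
```

Call:
drive_tool(
  series=[
    [[-0.02, 0.1, 0], 0],
    [[-0.02, 0.1, 0], 0],
    [[-0.01, 0.1, 0], 0],
    [[0, 0, 0], 0],
    [[0, 0, 0], 0],
    [[0, 0, 0], 0],
    [[0, 0, 0], 0],
    [[0, 0, 0], 0],
    [[0, 0, 0], 0],
    [[0, 0, 0], 0],
  ],
)

```text
time: 10.3
ee_pos: [0.5961, -0.2753, 0.0736]
eef_rot: [0.645, 0.764, -0.001, 0.003]
ft_force: [8.5, -14.7, -10.6]
width: 0.015
grip_force: 40.0
```

Run:
```python
from needle import *
look()
```

```text
hub [287.61333333 320.19472222] [ 253  285   70   70 3600]
needle 1.12 [ 96.  84.  80.  80.  79.  77.  83. 107. 146. 178. 193.]
rim dark [1.04 1.06 1.08 1.1  1.12 1.14 1.16 1.18 1.2  1.22 1.24 1.26 1.28 1.3
 1.32 1.34 1.36 1.38 1.58 1.78 1.98 2.18 2.38 2.4  2.58]
```

Call:
drive_tool(
  series=[
    [[-0.01, 0.05, 0], 0],
    [[0, 0, 0], 0],
    [[0, 0, 0], 0],
    [[0, 0, 0], 0],
    [[0, 0, 0], 0],
    [[0, 0, 0], 0],
    [[0, 0, 0], 0],
    [[0, 0, 0], 0],
    [[0, 0, 0], 0],
    [[0, 0, 0], 0],
  ],
)

```text
time: 11.6
ee_pos: [0.5961, -0.275, 0.0736]
eef_rot: [0.645, 0.764, -0.001, 0.003]
ft_force: [7.5, -14.9, -10.7]
width: 0.0151
grip_force: 40.0
```

Run:
```python
from needle import *
look()
```

```text
hub [287.67663499 320.20039128] [ 253  285   70   70 3578]
needle 1.2 [ 85.  78.  80.  81.  80.  78.  87. 112. 143. 169. 192.]
rim dark [1.04 1.06 1.08 1.1  1.12 1.14 1.16 1.18 1.2  1.22 1.24 1.26 1.28 1.3
 1.32 1.34 1.36 1.38 1.58 1.78 1.98 2.18 2.38 2.4  2.58]
```

Call:
drive_tool(
  series=[
    [[0, -0.1, 0], 0],
    [[0, -0.1, 0], 0],
    [[0, 0, 0], 0],
    [[0, 0, 0], 0],
    [[0, 0, 0], 0],
    [[0, 0, 0], 0],
    [[0, 0, 0], 0],
    [[0, 0, 0], 0],
    [[0, 0, 0], 0],
    [[0, 0, 0], 0],
  ],
)

```text
time: 12.9
ee_pos: [0.5961, -0.2751, 0.0736]
eef_rot: [0.645, 0.765, -0.001, 0.002]
ft_force: [5.5, -8.7, -6.6]
width: 0.0146
grip_force: 40.0
```

Call:
drive_tool(
  series=[
    [[0, -0.1, 0], 0],
    [[0.1, -0.15, 0.05], 0],
    [[0.05, 0, 0], 0],
    [[0, 0, 0], 0],
    [[0, 0, 0], 0],
    [[0, 0, 0], 0],
    [[0, 0, 0], 0],
    [[0, 0, 0], 0],
    [[0, 0, 0], 0],
    [[0, 0, 0], 0],
  ],
)

```text
time: 14.15
ee_pos: [0.5962, -0.2751, 0.0736]
eef_rot: [0.644, 0.765, -0.0, -0.001]
ft_force: [-4.6, -1.1, -6.7]
width: 0.0145
grip_force: 40.0
```

Call:
drive_tool(
  series=[
    [[0, 0, 0], 0],
    [[0, 0, 0], 0],
    [[0, 0, 0], 0],
    [[0, 0, 0], 0],
    [[0, 0, 0], 0],
    [[0, 0, 0], 0],
    [[0, 0, 1], 0],
    [[0, 0, 2], 0],
    [[0, 0, 3], 0],
    [[0, 0, 3], 0],
  ],
  hand=0,
)

```text
time: 15.4
ee_pos: [0.597, -0.2755, 0.1667]
eef_rot: [0.644, 0.765, 0.0, 0.001]
ft_force: [-0.3, 0.2, 0.4]
width: 0.0867
grip_force: 0.0
```

Run:
```python
from needle import *
s=r.read_state();c=vision.camera("wrist");pickle.dump((c,s),open("w3.pkl","wb"));meas(c,s,None,(.5875,-.228))
print(s["ee_pos"],c["color"].shape)
crop(c["color"],230,0,430,200,3,"pics/w3.png")
```

```text
hub [292.40845481 299.52827988] [ 258  268   70   67 3430]
needle 1.16 [149. 124. 100.  79.  65.  60.  60.  67.  82. 103. 126.]
rim dark [0.8  0.98 1.   1.02 1.04 1.06 1.08 1.1  1.12 1.14 1.16 1.18 1.2  1.22
 1.24 1.26 1.28 1.3  1.32 1.34 1.36 1.38 1.4  2.2  2.4 ]
[ 0.59703138 -0.27549531  0.16665811] (400, 640, 3)
```

View pics/w3.png

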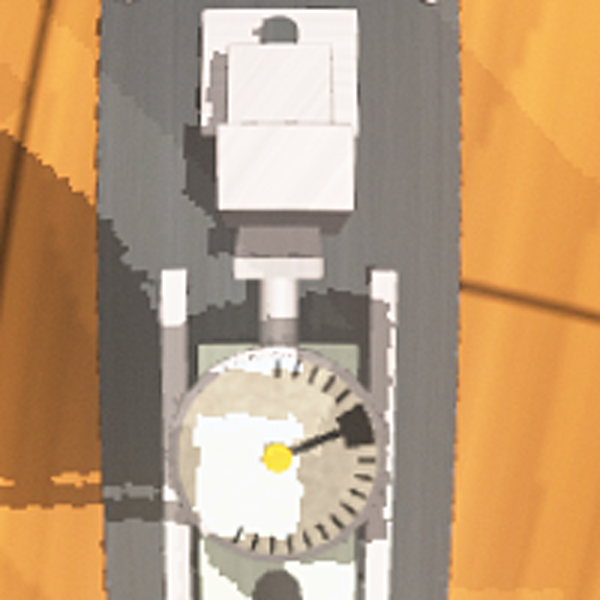

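The needle rests at about 1.17 rad over the dark sector, and the master is flat and square on the anvil. The master's top spans (217..355, 125..210) in the crop.

Run:
```python
from h import *
c,s=pickle.load(open("w3.pkl","rb"))
q=lambda x,y,z:wray(c,s,230+(x+.5)/3-.5,(y+.5)/3-.5,z)
U=np.array([-.1668,.986])
P=[q(x,y,.074) for x,y in((217,125),(355,125),(353,210),(217,210))]
print(np.round(P,4),np.mean(P,0));print([np.linalg.norm(P[i]-P[i-1]).round(4) for i in range(4)])
print("hub",q(277,458,.076),"shoe front edge mid",q(278,258,.036),"anvil top back",q(281,44,.052))
```

```text
[[ 0.5588 -0.1446  0.074 ]
 [ 0.5942 -0.1384  0.074 ]
 [ 0.5977 -0.1615  0.074 ]
 [ 0.5628 -0.1676  0.074 ]] [ 0.57835748 -0.15303589  0.074     ]
[np.float64(0.0234), np.float64(0.036), np.float64(0.0234), np.float64(0.0354)]
hub [ 0.58947582 -0.23014555  0.076     ] shoe front edge mid [ 0.58010167 -0.17478934  0.036     ] anvil top back [ 0.57011558 -0.11220513  0.052     ]
```

Call:
drive_tool(
  series=[
    [[-0.6, 4.0, 0], 0],
    [[-0.7, 4.1, 0], 0],
    [[-0.7, 4.1, 0], 0],
    [[0, 0, -2], 0],
    [[0, 0, -3], 0],
    [[0, 0, -3], 0],
    [[0, 0, -2], 0],
    [[0, 0, -1.2], 0],
    [[0, 0, -0.6], 0],
    [[0, 0, 0], 0],
  ],
)

```text
time: 16.7
ee_pos: [0.5771, -0.1534, 0.0464]
eef_rot: [0.644, 0.765, 0.0, 0.0]
ft_force: [0.2, 0.3, -0.3]
width: 0.0874
grip_force: 0.0
```

Call:
drive_tool(
  series=[
    [[0, 0, 0], 0],
    [[0, 0, 0], 0],
    [[0, 0, 0], 0],
    [[0, 0, 0], 0],
    [[0, 0, 0], 0],
    [[0, 0, 0], 0],
    [[0, 0, 0], 0],
    [[0, 0, 0], 0],
    [[0, 0, 0], 0],
    [[0, 0, 0], 0],
  ],
  hand=1,
  newtons=30,
)

```text
time: 17.95
ee_pos: [0.5772, -0.1532, 0.0462]
eef_rot: [0.644, 0.765, 0.0, 0.0]
ft_force: [3.2, -0.6, -0.7]
width: 0.0356
grip_force: 30.0
```

Run:
```python
from bench import r, vision
from h import *
s=r.read_state();c=vision.camera("wrist");pickle.dump((c,s),open("wm.pkl","wb"))
e=s["ee_pos"]; U=np.array([-.1668,.986])
for d in(-.012,0,.012,.0135):print(d,wproj(c,s,[*(e[:2]+d*U),.074]))
```

```text
-0.012 [320.86687353 304.24485527]
0 [320.8967133  284.03149387]
0.012 [320.93626985 262.01888212]
0.0135 [320.94198237 259.14002756]
```

Call:
drive_tool(
  series=[
    [[0, 0, 0.3], 0],
    [[0, 0, 0.6], 0],
    [[0, 0, 1], 0],
    [[0, 0, 1], 0],
    [[0, 0, 1], 0],
    [[0, 0, 1], 0],
    [[0, 0, 1], 0],
    [[0, 0, 1.5], 0],
    [[0, 0, 2], 0],
    [[0, 0, 2], 0],
  ],
)

```text
time: 19.25
ee_pos: [0.577, -0.1533, 0.1618]
eef_rot: [0.644, 0.765, 0.0, 0.0]
ft_force: [-0.2, -0.1, -3.9]
width: 0.036
grip_force: 30.0
```

Call:
drive_tool(
  series=[
    [[0, 1.5, 0], 0],
    [[-0.1, 3, 0], 0],
    [[-0.2, 4, 0], 0],
    [[-0.2, 4, 0], 0],
    [[-0.2, 4, 0], 0],
    [[-0.2, 4, 0], 0],
    [[-0.2, 4, 0], 0],
    [[0, 3, 0], 0],
    [[0, 1.7, 0], 0],
    [[0, 0, 0], 0],
  ],
)

```text
time: 20.5
ee_pos: [0.5654, 0.14, 0.1596]
eef_rot: [0.643, 0.766, -0.0, -0.0]
ft_force: [0.8, -0.3, -3.2]
width: 0.036
grip_force: 30.0
```

Run:
```python
from bench import r, vision
from h import *
s=r.read_state();c=vision.camera("wrist");pickle.dump((c,s),open("w4.pkl","wb"))
print(s["ee_pos"],s["width"],s["joint_positions"]);cv2.imwrite("pics/w4.png",c["color"][...,::-1])
```

```text
[0.56539752 0.13998977 0.15964638] 0.03596786900442213 [-0.73939708  0.30683009  0.50430258  1.6934368  -0.15837663  1.18265828
 -0.02122478]
```

View pics/w4.png

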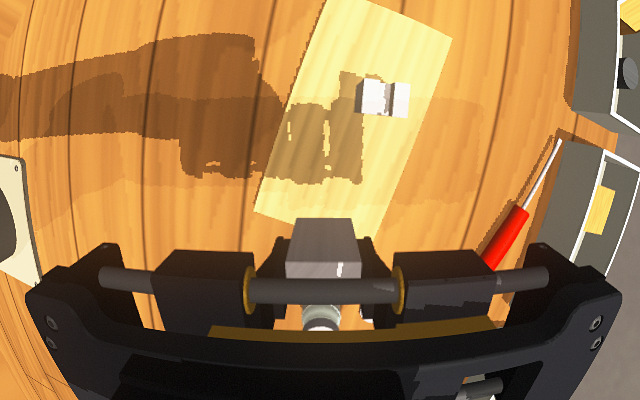

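The view shows the master held upright, its top front edge near row 262, so the TCP is centred on it. The spacer's top is around (383,98), with its slot running vertically in the image, and the board's near edge runs (255,210)–(380,240). Now computing the positions.

Run:
```python
from h import *
c,s=pickle.load(open("w4.pkl","rb"))
print("below tcp px",wproj(c,s,[.5654,.14,.015]))
for n,p in(("b near L",(255,211)),("b near mid",(321,228)),("b far R",(452,39)),("jar? cap",(321,312))):print(n,wray(c,s,*p,.015 if n[0]=="b" else .07))
im=c["color"];big=cv2.resize(im[60:130,340:430],None,fx=8,fy=8,interpolation=cv2.INTER_CUBIC)
cv2.imwrite("pics/sp.png",big[...,::-1])
m=pickle.load(open("wm.pkl","rb"))[0]["color"]
g=lambda i:cv2.cvtColor(i,cv2.COLOR_RGB2GRAY)[225:300:1,300:345].mean(1).round().astype(int)
print(g(m));print(g(im))
```

```text
below tcp px [322.12681552 190.84219439]
b near L [0.50065194 0.10689855 0.015     ]
b near mid [0.57111635 0.10055896 0.015     ]
b far R [0.66600413 0.31947657 0.015     ]
jar? cap [0.58280874 0.03514263 0.07      ]
[184 190 191 191 193 192 191 191 191 183 183 184 183 183 184 189 150 125
 117 118 118 118 118 118 117 118 118 117 117 117 117 117 117 117 117 113
 136 171 192 197 196 196 196 195 193 194 194 195 195 195 196 197 193 124
  68  63  69  73  76  78  81  83  85  87  90  92  92  94  95  96  96  95
  95  94  92]
[103 103 103 103 102 102 102 101 101 101 101 100 100 100 100  99  99  98
  98  98  98  97  97  97  96  96  96  96  95  95  95  94  94  94  93  92
 106 132 156 162 161 159 157 159 160 159 160 160 158 157 157 155 147  90
  52  49  54  56  58  60  62  64  65  66  69  69  70  71  72  73  73  72
  71  71  69]
```

View pics/sp.png

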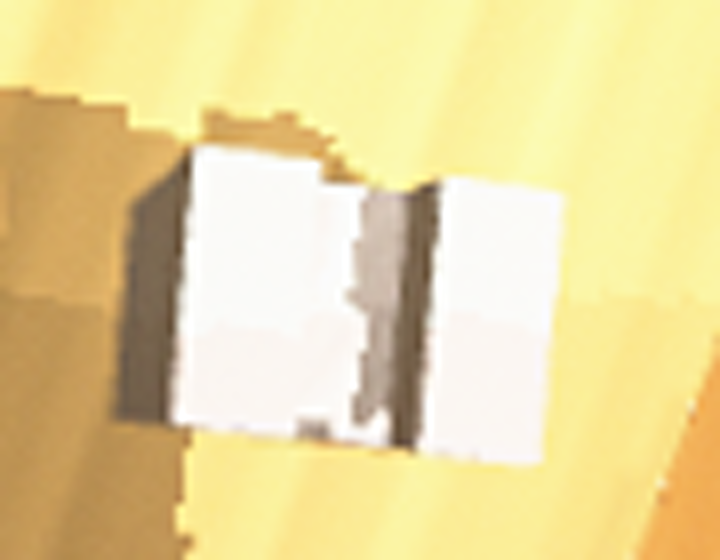

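The crop shows the spacer's top corners at (193,147), (563,190), (543,465) and (170,423), with its slot running nearly vertical.

Run:
```python
from h import *
c,s=pickle.load(open("w4.pkl","rb"))
P=[wray(c,s,340+(x+.5)/8-.5,60+(y+.5)/8-.5,.077) for x,y in((193,147),(563,190),(543,465),(170,423))]
print(np.mean(P,0))
for a,b in((0,1),(3,2),(2,1),(3,0)):
    d=P[b]-P[a];print(np.linalg.norm(d).round(4),np.degrees(np.arctan2(d[1],d[0])).round(1))
```

```text
[0.59778746 0.23732609 0.077     ]
0.0362 6.4
0.0368 5.7
0.0272 96.9
0.0267 95.8
```

Call:
drive_tool(
  series=[
    [[0, 0, -2], 0],
    [[0, 0, -2], 0],
    [[0, 0, -2], 0],
    [[0, 0, -2], 0],
    [[0, 0, -1.3], 0],
    [[0, 0, -0.8], 0],
    [[0, 0, -0.4], 0],
    [[0, 0, -0.3], 0],
    [[0, 0, -0.1], 0],
    [[0, 0, 0], 0],
  ],
)

```text
time: 21.8
ee_pos: [0.566, 0.1388, 0.0513]
eef_rot: [0.644, 0.765, 0.0, 0.0]
ft_force: [0.5, -0.8, -4.1]
width: 0.0359
grip_force: 30.0
```

Call:
drive_tool(
  series=[
    [[0, 0, -0.1], 0],
    [[0, 0, -0.1], 0],
    [[0, 0, -0.05], 0],
    [[0, 0, 0], 0],
    [[0, 0, 0], 0],
    [[0, 0, 0], 0],
    [[0, 0, 0], 0],
    [[0, 0, 0], 0],
    [[0, 0, 0], 0],
    [[0, 0, 0], 0],
  ],
)

```text
time: 23.05
ee_pos: [0.566, 0.1388, 0.0491]
eef_rot: [0.644, 0.765, 0.0, -0.0]
ft_force: [-2.6, -1.3, 6.8]
width: 0.0354
grip_force: 30.0
```

Call:
drive_tool(
  series=[
    [[0, 0, 0], 0],
    [[0, 0, 0], 0],
    [[0, 0, 0], 0],
    [[0, 0, 0], 0],
    [[0, 0, 0], 0],
    [[0, 0, 0], 0],
    [[0, 0, 1.5], 0],
    [[0, 0, 2.5], 0],
    [[0, 0, 2.5], 0],
    [[0, 0, 1.5], 0],
  ],
  hand=0,
)

```text
time: 24.3
ee_pos: [0.5665, 0.1388, 0.1307]
eef_rot: [0.644, 0.765, 0.001, 0.0]
ft_force: [0.7, 0.5, -0.2]
width: 0.0869
grip_force: 0.0
```

Call:
drive_tool(
  series=[
    [[1.0, 3, 0.5], -1.2],
    [[1.1, 3.5, 0], -1.2],
    [[1.1, 3.4, 0], -1.2],
    [[0, 0, 0], 0],
    [[0, 0, -2], 0],
    [[0, 0, -2.5], 0],
    [[0, 0, -2], 0],
    [[0, 0, -1], 0],
    [[0, 0, -0.7], 0],
    [[0, 0, 0], 0],
  ],
)

```text
time: 25.55
ee_pos: [0.5979, 0.2376, 0.0515]
eef_rot: [0.668, 0.744, -0.0, 0.0]
ft_force: [-0.2, -0.6, 0.9]
width: 0.0871
grip_force: 0.0
```

Call:
drive_tool(
  series=[
    [[0, 0, -0.2], 0],
    [[0, 0, 0], 0],
    [[0, 0, 0], 0],
    [[0, 0, 0], 0],
    [[0, 0, 0], 0],
    [[0, 0, 0], 0],
    [[0, 0, 0], 0],
    [[0, 0, 0], 0],
    [[0, 0, 0], 0],
    [[0, 0, 0], 0],
  ],
  hand=1,
)

```text
time: 26.8
ee_pos: [0.5977, 0.2377, 0.0496]
eef_rot: [0.668, 0.744, -0.0, -0.0]
ft_force: [-3.7, -1.4, 1.6]
width: 0.0359
grip_force: 30.0
```

Call:
drive_tool(
  series=[
    [[0, 0, 0.4], 0],
    [[0, 0, 1], 0],
    [[0, 0, 1.5], 0],
    [[0, 0, 2], 0],
    [[0, 0, 2], 0],
    [[0, 0, 2], 0],
    [[0, 0, 2], 0],
    [[0, 0, 1], 0],
    [[0, 0, 0], 0],
    [[0, 0, 0], 0],
  ],
)

```text
time: 28.05
ee_pos: [0.5974, 0.2377, 0.1677]
eef_rot: [0.668, 0.744, -0.001, -0.0]
ft_force: [0.9, -0.1, -2.7]
width: 0.0358
grip_force: 30.0
```

Run:
```python
from bench import r, vision
from h import *
s=r.read_state();c=vision.camera("wrist");pickle.dump((c,s),open("w5.pkl","wb"))
print(s["ee_pos"],s["width"],s["eef_rot"])
G=cv2.cvtColor(c["color"],cv2.COLOR_RGB2GRAY)
for a,b in((292,306),(340,354),(315,330)):print(G[225:300,a:b].mean(1).round().astype(int))
m=pickle.load(open("w4.pkl","rb"))[0]["color"];G=cv2.cvtColor(m,cv2.COLOR_RGB2GRAY)
for a,b in((292,306),(340,354)):print("master",G[225:300,a:b].mean(1).round().astype(int))
```

```text
[0.59744809 0.23766382 0.16768863] 0.035780645676861046 [ 6.67712087e-01  7.44419343e-01 -6.07962540e-04 -2.04455769e-04]
[125 123 122 117 118 112 108 107 107 107 107 108 107 107 107 106 106 106
 106 105 103 100 102 102 101 100 100 100 100  99 100 100 100  97  95 143
 155 154 153 153 154 152 153 152 152 153 152 152 152 152 152 153 145  90
  51  56  59  62  64  66  68  69  69  71  73  74  75  75  76  77  77  76
  75  74  73]
[113 111 110 109 105 105 105 105 105 104 104 104 104 104 103 104 103 102
 102 101 101  98  99 100 100  99  98  98  96  96  98  98  97  96  92 146
 159 158 158 157 157 153 151 151 151 151 150 150 151 151 150 152 144  88
  50  54  57  60  63  64  66  68  68  70  72  73  74  75  76  77  77  75
  75  74  73]
[107 106 106 106 106 105 106 106 106 105 105 105 104 104 104 104 103 102
 102 107 123 154 157 158 157 157 158 158 158 158 158 158 157 157 157 157
 156 156 155 155 155 154 154 153 153 152 151 151 152 152 152 153 153  97
  58  53  58  60  63  65  67  68  69  70  72  73  74  75  76  77  77  76
  76  75  74]
master [115 110 111 108 107 104 104 102 100  99  99  99  99  98  98  98  98  98
  98  97  97  97  96  96  95  95  96  96  95  95  95  94  94  94  93  89
 108 132 148 151 150 149 149 149 149 149 148 149 149 148 148 149 141  84
  46  50  53  56  58  60  62  63  64  66  67  69  69  71  71  72  72  71
  70  70  68]
master [114 112 109 108 103 102 103 102 103 102 102 102 102 102 102 101 101 100
 100 100 100  99 100  98  99  98  98  98  98  97  97  96  96  96  96  94
 109 141 168 175 174 168 164 163 162 162 162 162 156 153 153 153 140  86
  48  51  55  57  59  61  63  65  66  67  69  70  71  71  72  73  73  72
  72  70  70]
```

Call:
drive_tool(
  series=[
    [[-0.2, -3, 0], 0.4],
    [[-0.2, -5, 0], 0.4],
    [[-0.2, -5, 0], 0.4],
    [[-0.2, -5, 0], 0.4],
    [[-0.2, -5, 0], 0.4],
    [[-0.2, -5, 0], 0.4],
    [[-0.2, -5, 0], 0.4],
    [[-0.2, -4, 0], 0.4],
    [[-0.2, -2.4, 0], 0.2],
    [[-0.2, 0, 0], 0],
  ],
)

```text
time: 29.35
ee_pos: [0.5769, -0.1588, 0.1681]
eef_rot: [0.647, 0.763, -0.001, -0.0]
ft_force: [-0.2, 0.6, -3.7]
width: 0.0358
grip_force: 30.0
```

Call:
drive_tool(
  series=[
    [[0, 0, -1], 0],
    [[0, 0, -1.5], 0],
    [[0, 0, -1.5], 0],
    [[0, 0, -1], 0],
    [[0, 0, 0], 0],
    [[0, 0, 0], 0],
    [[0, 0, 0], 0],
    [[0, 0, 0], 0],
    [[0, 0, 0], 0],
    [[0, 0, 0], 0],
  ],
)

```text
time: 30.6
ee_pos: [0.5779, -0.1562, 0.1187]
eef_rot: [0.645, 0.764, 0.0, 0.0]
ft_force: [-0.5, 0.4, -3.2]
width: 0.0355
grip_force: 30.0
```

Run:
```python
from bench import r
import numpy as np
s=r.read_state();U=np.array([-.1668,.986]);V=np.array([-.986,-.1668]);d=s["ee_pos"][:2]-[.5772,-.1532]
print(s["ee_pos"],d@U*1e3,d@V*1e3,2*np.degrees(np.arctan2(s["eef_rot"][1],s["eef_rot"][0])))
```

```text
[ 0.57791902 -0.15619594  0.11865108] -3.0739336939161936 -0.20923506490815774 99.61289570227335
```

Call:
drive_tool(
  series=[
    [[0, 0, -0.8], 0],
    [[0, 0, -0.8], 0],
    [[0, 0, -0.6], 0],
    [[0, 0, -0.4], 0],
    [[0, 0, -0.4], 0],
    [[0, 0, -0.3], 0],
    [[0, 0, -0.3], 0],
    [[0, 0, -0.3], 0],
    [[0, 0, 0], 0],
    [[0, 0, 0], 0],
  ],
)

```text
time: 31.85
ee_pos: [0.5781, -0.1558, 0.0795]
eef_rot: [0.645, 0.764, 0.0, 0.0]
ft_force: [1.8, 4.5, 0.6]
width: 0.0355
grip_force: 30.0
```

Call:
drive_tool(
  series=[
    [[0, -0.03, -0.4], 0],
    [[0, 0, -0.4], 0],
    [[0, 0, -0.4], 0],
    [[0, 0, -0.4], 0],
    [[0, 0, -0.4], 0],
    [[0, 0, -0.4], 0],
    [[0, 0, -0.4], 0],
    [[0, 0, -0.2], 0],
    [[0, 0, 0], 0],
    [[0, 0, 0], 0],
  ],
)

```text
time: 33.1
ee_pos: [0.5773, -0.1555, 0.0489]
eef_rot: [0.645, 0.764, -0.0, -0.001]
ft_force: [-0.9, 6.9, -2.2]
width: 0.0358
grip_force: 30.0
```

Call:
drive_tool(
  series=[
    [[0, 0, -0.1], 0],
    [[0, 0, -0.1], 0],
    [[0, 0, -0.05], 0],
    [[0, 0, 0], 0],
    [[0, 0, 0], 0],
    [[0, 0.05, 0], 0],
    [[-0.01, 0.05, 0], 0],
    [[0, 0, 0], 0],
    [[0, 0, 0], 0],
    [[0, 0, 0], 0],
  ],
)

```text
time: 34.35
ee_pos: [0.5772, -0.1548, 0.0466]
eef_rot: [0.645, 0.764, -0.0, -0.001]
ft_force: [-0.3, 5.2, 0.2]
width: 0.0359
grip_force: 30.0
```

Call:
drive_tool(
  series=[
    [[0, 0, -0.05], 0],
    [[0, 0, -0.03], 0],
    [[0, 0.04, 0], 0],
    [[0, 0.03, 0], 0],
    [[0, 0, 0], 0],
    [[0, 0, 0], 0],
    [[0, 0, 0], 0],
    [[0, 0, 0], 0],
    [[0, 0, 0], 0],
    [[0, 0, 0], 0],
  ],
)

```text
time: 35.6
ee_pos: [0.5773, -0.1547, 0.0465]
eef_rot: [0.645, 0.764, -0.0, -0.001]
ft_force: [-4.3, 5.1, 7.2]
width: 0.0356
grip_force: 30.0
```

Call:
drive_tool(
  series=[
    [[0, 0, 0], 0],
    [[0, 0, 0], 0],
    [[0, 0, 0], 0],
    [[0, 0, 0], 0],
    [[0, 0, 0], 0],
    [[0, 0, 0], 0],
    [[0, 0, 1], 0],
    [[0, 0, 2], 0],
    [[0, 0, 3], 0],
    [[0, 0, 3], 0],
  ],
  hand=0,
)

```text
time: 36.85
ee_pos: [0.578, -0.1551, 0.1388]
eef_rot: [0.645, 0.764, 0.0, 0.001]
ft_force: [0.2, 0.1, 0.8]
width: 0.0869
grip_force: 0.0
```

Call:
drive_tool(
  series=[
    [[0.3, -2, 1], 0],
    [[0.3, -2, 1], 0],
    [[0.4, -2, 0], 0],
    [[0.4, -2, 0], 0],
    [[0.3, -2, 0], 0],
    [[0.3, -2, 0], 0],
    [[0, 0, 0], 0],
    [[0, 0, 0], 0],
    [[0, 0, 0], 0],
    [[0, 0, 0], 0],
  ],
)

```text
time: 38.1
ee_pos: [0.598, -0.2741, 0.1564]
eef_rot: [0.645, 0.764, 0.0, 0.0]
ft_force: [-0.5, -0.0, -0.4]
width: 0.087
grip_force: 0.0
```

Run:
```python
from needle import *
s=r.read_state();c=vision.camera("wrist");t=vision.camera("top");pickle.dump((c,s),open("w6.pkl","wb"));meas(c,s,None,(.5875,-.228))
a=cv2.resize(c["color"][0:200,230:430],None,fx=2.7,fy=2.7,interpolation=cv2.INTER_CUBIC)
b=cv2.resize(t["color"][120:220,145:245],(250,250),interpolation=cv2.INTER_CUBIC)
o=np.zeros((540,800,3),np.uint8);o[:,:540]=a;o[:250,545:795]=b;cv2.imwrite("pics/fin.png",o[...,::-1])
```

```text
hub [293.092719   299.49744027] [ 259  268   69   65 3516]
needle 1.78 [123.  97.  80.  70.  64.  64.  70.  86. 106. 131. 156.]
rim dark [0.98 1.   1.02 1.04 1.06 1.08 1.1  1.12 1.14 1.16 1.18 1.2  1.22 1.24
 1.26 1.28 1.3  1.32 1.34 1.36 1.38 1.4  1.6  1.78 1.8  2.   2.2  2.4 ]
```

View pics/fin.png

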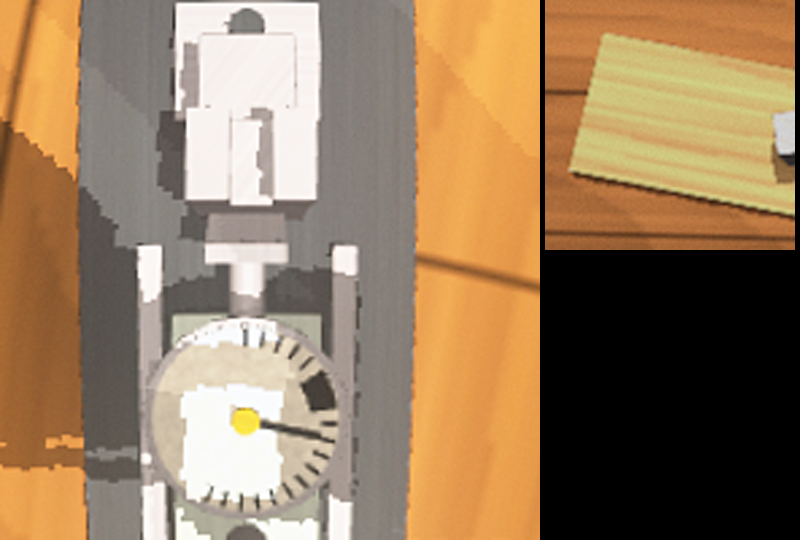

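The spacer sits square on the anvil. The needle reads about 1.77 rad, which is the 1.17 rad zero plus the 0.6 rad expected for a block 3 mm thicker. The dial hub has not moved, and the master stands on the board.

```bash
python3 -c "
from bench import r
print(r.close_job())"
```

```text
the job is handed in; nothing more can be done
None
```

The job is done and handed in: the indicator is zeroed on the master (needle about 1.17 rad, in the dark sector), the master stands on the board, and the spacer is released flat against the anvil under the shoe (needle about 1.77 rad, as expected for a block 3 mm thicker).

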